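# Re-clamp a milled bracket in the toggle fixture with its slotted end up

### The job

The long edge of the milled bracket in the slide-jaw fixture has been drilled, and its slotted end is to be worked next. Swing the toggle handle up so that the jaw opens while the bracket still sits there, take the bracket out and put it back between the jaws standing on its plain end, slotted end up, fully down on the bed and with its undrilled long edge against the end stop. Then press the handle fully down so that the jaw clamps the bracket, and leave the things lying round the fixture where they are.

Things in the scene. Friction and masses are not known exactly. Their poses are not given: they have to be found in the camera images.
- toggle_fixture: slide-jaw fixture bolted to the bench: grey base plate 130 x 216 x 14 mm (x -65 to 65, y -62 to 154). Origin on the bench under the middle of the clamped part; x runs along the jaws (to the robot's right), y is the way in which the sliding jaw opens (away from the robot), z up. Fixed jaw: x -50 to 50, y -52 to -12, top at z 50 mm, clamping face at y = -12 looking to +y
- slide_jaw: the sliding jaw, x -50 to 50 mm, top at z 50, with a plunger behind it; only the toggle handle drives it. Its origin coincides with the fixture's when clamped and stands 19 mm farther along the fixture's y when fully open; its clamping face is at y = +12 in its own frame, so the gap between the jaws is 24 mm clamped and 43 mm open
- toggle_handle (a joint): angle of the toggle handle: 0 is fully down (jaw clamped, toggle locked just past dead centre; it takes about 5 N at the grip to break it loose or to snap it in), 1.35 fully up (jaw open, handle upright). It turns about an axis along the fixture's x through handle_pivot, opening upward, and stays where it is left. The jaw opens with roughly the square of the angle
- handle_pivot (a point): axis of the toggle handle, 121 mm along the fixture's y and 43 mm above the bench; the frame that bears it spans y 61 to 137 and reaches z 58 mm
- handle_grip (a point): a point on the axis of the handle's black grip, 80 mm from the pivot. The grip is a round bar of 20 mm diameter that reaches from 40 to 115 mm from the pivot; fully down it points along the fixture's +y and rises by 0.21 rad
- stop_tip (a point): tip of the end stop: a 10 mm round screw on an arm at the +x end of the fixed jaw, 58 mm along the fixture's x and 11 mm above the bed, its end face looking to the fixture's -x. The arm behind it reaches z 48 mm
- bed (a point): centre of the flat steel bed's top face, 30 mm above the bench; the bed spans x -60 to 60, y -46 to 60 mm in the fixture's frame
- bracket: milled aluminium bracket, a block of 84 (x) x 24 (y) x 64 (z) mm with a 26 mm bore in its broad faces at x = -23 mm (keep the fingers on the flat). Origin at its centre; x points to the slotted end, y is the thickness, z points to the drilled long edge. At the start it is clamped lying on its undrilled long edge, drilled edge up, slotted end towards the end stop (the robot's right). About 0.3 kg
- slotted_end (a point): centre of the bracket's slotted short end (24 x 64 mm), with a slot 14 mm wide and 12 mm deep across its middle
- plain_end (a point): centre of the bracket's plain short end (24 x 64 mm)
- drilled_edge (a point): centre of the long edge (84 x 24 mm) that carries two dark drilled holes
- plain_edge (a point): centre of the undrilled long edge (84 x 24 mm)
- vee_block: bystander: small vee block 50 x 50 x 34 mm; origin under its centre
- marker: bystander: marker pen lying, 140 mm long; origin under its centre
- cutter_disc: bystander: milling cutter disc lying flat, 73 mm diameter, 10 mm thick; origin under its centre
- bench_brush: bystander: small hand brush lying, 86 x 30 x 22 mm; origin under its centre

How it is judged:
On the way, in this order (a step that is already met when the one before it is completed fails the run):
1. the toggle handle is swung up and the jaw open, with the bracket still sitting on the bed as it was (value of joint toggle_handle above 0.5 rad and distance of bracket from where it was at the start of the episode below 0.025 m and z of bracket in the frame of toggle_fixture below 0.07 m), for 0.1 s.
2. the bracket stands on the bed between the open jaws, slotted end up (value of joint toggle_handle above 0.3 rad and z of slotted_end in the frame of toggle_fixture above 0.105 m and z of plain_end in the frame of toggle_fixture below 0.034 m and y of plain_end in the frame of toggle_fixture between -0.016 and 0.028 m), for 0.1 s.
At the end, for the whole second after the job is handed in: the bracket stands in the fixture on its plain end, slotted end up, upright within 3 degrees, down on the bed within 3 mm, its undrilled long edge within 3.5 mm of the end stop, clamped between the jaws (jaw force over 4 N) with the handle fully down (below 0.1 rad), at rest (angle between the x axis of bracket and the z axis of toggle_fixture, either way round below 0.05 rad and z of slotted_end in the frame of toggle_fixture above 0.105 m and z of plain_end in the frame of toggle_fixture below 0.033 m and x of plain_edge in the frame of toggle_fixture between 0.0545 and 0.061 m and y of bracket in the frame of toggle_fixture between -0.004 and 0.004 m and value of joint toggle_handle below 0.1 rad and contact force between slide_jaw and bracket above 4 N and linear speed of bracket below 0.01 m/s); the robot touches nothing.
It fails at once if a loose thing beside the fixture is pushed by more than 30 mm (distance of any of vee_block, cutter_disc, marker, bench_brush from where it was at the start of the episode above 0.03 m).
It also fails if it takes over 61 s, if anything falls off the work surface, if the arm or the gripper's body presses on something with over 40 N, if the wrist force passes 120 N, or if a joint passes its speed limit or range.

### The arm

A 6-joint arm with a two-finger parallel gripper is mounted at the origin on a cart in front of the work surface, level with it; the furniture and walls round the work are solid. World frame = base frame: x ahead of the robot, y to its left, z up, the work surface at z = 0. Lengths are in m, angles in rad, forces in N, time in s.
With the tool pointing down it reaches from about 0.35 to 0.775 m from the base axis. Payload 7.3 kg.
Tool frame: the origin (TCP) lies at the very end of the fingers, on their centre line; the grasp point (between the pads) lies 19 mm behind it (robot.hold_point_z is the distance from the TCP to the grasp point, in m); z points along the fingers, y is the direction in which the jaws open and shut (so a half turn about z gives the same grasp; the last joint's range is limited). The gripper opens to 92 mm and grips with 3 to 60 N. Pads are 19 mm wide; open, the fingers measure 130 mm over their backs; the gripper's body (75 mm by 190 mm) begins 47 mm behind the grasp point.
Start: joints at [-1.247, 0.342, 1.524, -0, 1.275, -0.146], TCP at [0.238, -0.468, 0.227] pointing down, gripper open.
Joint ranges: [-2.53, 2.53], [-0.77, 2.02], [0.04, 2.7], [-1, 4.14], [0.28, 2.66], [-3.11, 3.11]. Speed limits (rad/s): [2.57, 2.57, 3.14, 3.14, 3.14, 3.14].

### API

Orientations are given as [roll, pitch, yaw] about the fixed x, y, z axes, in that order (R = Rz(yaw) Ry(pitch) Rx(roll)).
In Python, from cell import monitor, viewer, robot gives the robot as it stands.
- The arm moves only by the tool move_arm, never from a script. Its argument "deltas" is a list of rows, each an object of numbers: "x", "y", "z": the shift along the tool's x, y, z in m; "wx", "wy", "wz": the turn, a rotation vector about the tool's x, y, z in degrees; "hand": the opening, from 0 (shut) to 1 (fully open). In form: [{"x": .., "y": .., "z": .., "wx": .., "wy": .., "wz": .., "hand": ..}, ...]. A call has 1 to 8 rows; each row is the pose to reach, as a shift and turn from the pose commanded when the call began, along the tool's axes at that moment; what a row does not reach only later rows make up. A row lasts 1/8 s, in which the tool goes at most 62.5 mm and 10.7 degrees, less where a joint would pass 70% of its speed; a pose out of reach is approached as far as the arm can. A call with a gripper value outside its range is refused whole. The fingers move at their own pace and stop on an object; "grip_force" is the grip in N (left out, the last holds). Time passes only in rows, so rows that repeat a pose let the fingers close. It gives the time, the measured TCP pose, the force and the opening at its end, in the units of the state.
- monitor.observe(): the state, without advancing time (a new reading comes with each control period).
- viewer.read_camera(name): name is "scene" or "side" or "wrist"; returns the picture (480x640x3 uint8, red, green, blue); there is no depth.
- viewer.camera_params(name): a dict with "camera_matrix" (3x3 intrinsics, pixels), "k1" (the pictures are not rectified: a ray, as slopes to the right and down, at radius r is drawn at 1 + k1 r^2 times it, then the intrinsics apply), "R" (3x3) and "t" (3): a world point X has camera coordinates R X + t. Camera axes: x right, y down, z forward; pixel columns grow to the right and rows downward; lengths in m; the calibration is good to about 2 mm. A picture is of the moment at which its call begins: read the wrist's pose just before it. camera_params takes no time and is no camera call; for the wrist camera it gives the pose at the moment of the call.
- robot.hand_in(): hands the job in, once; it reports no verdict.
The state is a dict: "time": time; "qpos": joint angles; "qvel": joint speeds; "joint_efforts": joint torques, N m; "tool_pos": TCP position; "tool_rot": TCP orientation; "contact_force": force on the tool from outside, world axes, zero at the start; "torque": the same for the moment, N m; "opening": finger opening in m.
Only numpy, scipy, OpenCV 4.12 (cv2) and the standard library are available. Lean on these libraries where they do the work, as an engineer would, in place of code of your own. Each camera call takes 0.05 s, during which the arm holds its last target. There are 200 camera calls.

## Working session

There is one attempt and no reset: what is moved stays moved. The work goes in short steps, Python scripts to look and compute and a tool call to move; the robot and the scene stay as the last step left them, time stands still between calls to the robot, and variables do not carry over. Pictures are saved under pics/ and viewed, about 8 in all and at most 12, crops included, and the job is handed in when it is done.

Besides the shell and the picture viewer there is one more tool, called after "Emit:" as name(argument=value, ...) on one line, values as JSON. move_arm: Moves the arm, as the interface text tells. Its arguments: {"type":"object","properties":{"deltas":{"type":"array","items":{"type":"object","properties":{"x":{"type":"number"},"y":{"type":"number"},"z":{"type":"number"},"wx":{"type":"number"},"wy":{"type":"number"},"wz":{"type":"number"},"hand":{"type":"number"}}}},"grip_force":{"type":"number"}},"required":["deltas"]}

```bash
mkdir -p pics; ls; python3 - <<'E'
from cell import monitor, viewer, robot
import cv2
s=monitor.observe(); print({k:s[k] for k in('time','qpos','tool_pos','tool_rot','opening')})
for n in('scene','side'):
    p=viewer.camera_params(n); print(n,p)
    cv2.imwrite(f'pics/{n}0.png',viewer.read_camera(n)[:,:,::-1])
E
```

```text
pics
{'time': 0.0, 'qpos': array([-1.24704125e+00,  3.42683251e-01,  1.52501670e+00, -2.07105139e-06,
        1.27540845e+00, -1.45990273e-01]), 'tool_pos': array([ 0.23753786, -0.46772822,  0.22606557]), 'tool_rot': array([-3.14009274e+00, -2.18540091e-04,  4.69745786e-01]), 'opening': 0.0918484224641103}
scene {'camera_matrix': array([[491.67910622,   0.        , 321.27971892],
       [  0.        , 491.67910622, 234.4964602 ],
       [  0.        ,   0.        ,   1.        ]]), 'k1': -0.11070071132728444, 'R': array([[-0.72352184, -0.69027853, -0.00563006],
       [-0.26382932,  0.28405351, -0.92179591],
       [ 0.63789516, -0.6654541 , -0.38763463]]), 't': array([0.50994409, 0.15604952, 0.92085309])}
side {'camera_matrix': array([[435.07915089,   0.        , 319.11431889],
       [  0.        , 435.07915089, 234.04054897],
       [  0.        ,   0.        ,   1.        ]]), 'k1': 0.009557667390543093, 'R': array([[-0.9221849 , -0.38670606, -0.00578234],
       [-0.21717269,  0.53015122, -0.81961924],
       [ 0.32001725, -0.75458472, -0.57287945]]), 't': array([0.53483784, 0.05751438, 0.91226632])}
```

View pics/scene0.png

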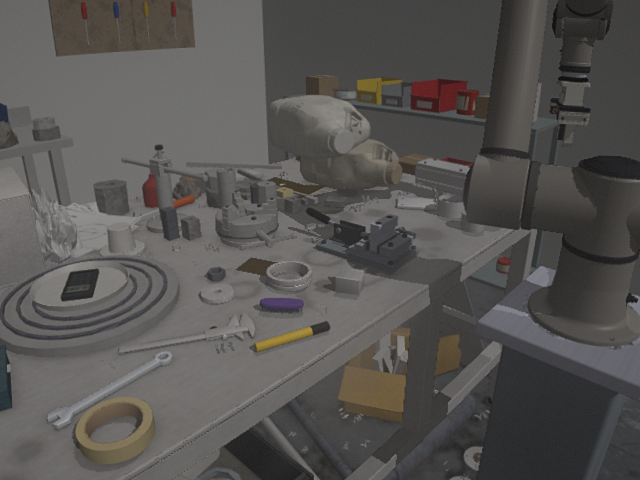

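View pics/side0.png

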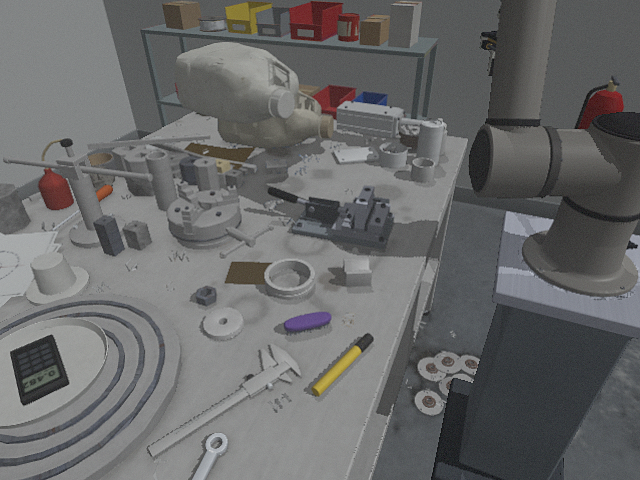

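The fixture is at about (370,240) in scene and (345,220) in side, with the handle pointing left, away from the robot. The cutter disc, brush, marker and vee block lie to its left (+y world). I'll make one zoomed composite.

```bash
cat > h.py <<'E'
import numpy as np, cv2
from cell import monitor, viewer, robot
def ray(n,u,v,p=None):
    p=p or viewer.camera_params(n); K,k,R,t=p['camera_matrix'],p['k1'],p['R'],p['t']
    d=np.array([(u-K[0,2])/K[0,0],(v-K[1,2])/K[1,1]]); s=d.copy()
    for _ in range(20): s=d/(1+k*(s@s))
    return -R.T@t, R.T@np.array([s[0],s[1],1])
def onz(n,u,v,z,p=None):
    c,d=ray(n,u,v,p); return c+d*(z-c[2])/d[2]
def two(*obs):
    A=np.zeros((3,3));b=np.zeros(3)
    for n,u,v in obs:
        c,d=ray(n,u,v); d/=np.linalg.norm(d); M=np.eye(3)-np.outer(d,d); A+=M;b+=M@c
    return np.linalg.solve(A,b)
def proj(n,X,p=None):
    p=p or viewer.camera_params(n); K,k,R,t=p['camera_matrix'],p['k1'],p['R'],p['t']
    q=R@X+t; s=q[:2]/q[2]; s=s*(1+k*(s@s)); return K[0,0]*s[0]+K[0,2],K[1,1]*s[1]+K[1,2]
E
python3 - <<'E'
import cv2,numpy as np
a=cv2.imread('pics/scene0.png')[195:275,295:425]; b=cv2.imread('pics/side0.png')[175:255,262:402]
a=cv2.resize(a,None,fx=5,fy=5,interpolation=2)[:300*2]; b=cv2.resize(b,None,fx=5,fy=5,interpolation=2)
cv2.imwrite('pics/c.png',cv2.resize(np.vstack([cv2.resize(a[:,:650],(700,400)),b]),(700,600)) if 0 else b)
E
python3 - <<'E'
from h import *
for n,u,v in(('side',389,247),('side',393,211),('side',290,233)): print(onz(n,u,v,.014).round(3))
E
```

```text
[0.368 0.117 0.014]
[ 0.398 -0.029  0.014]
[0.588 0.15  0.014]
```

View pics/c.png

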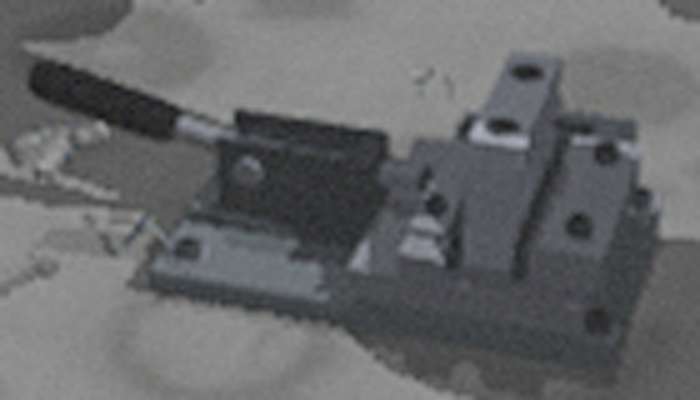

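Emit:
move_arm(deltas=[{"x": 0.05, "y": -0.05, "z": -0.03, "wz": -9, "hand": 1}, {"x": 0.1, "y": -0.1, "z": -0.06, "wz": -18}, {"x": 0.15, "y": -0.15, "z": -0.09, "wz": -27}, {"x": 0.2, "y": -0.2, "z": -0.12, "wz": -36}, {"x": 0.25, "y": -0.25, "z": -0.12, "wz": -45}, {"x": 0.3, "y": -0.3, "z": -0.12, "wz": -54}, {"x": 0.35, "y": -0.35, "z": -0.12, "wz": -63}, {"x": 0.392, "y": -0.396, "z": -0.12, "wz": -71.6}])

```text
schema error: expected keys x, y, z, wx, wy, wz, hand
```

```bash
python3 - <<'E'
from h import *
s=monitor.observe(); print(s['time'],s['qpos'].round(3),s['tool_pos'].round(4),s['tool_rot'].round(4))
p=viewer.camera_params('wrist'); im=viewer.read_camera('wrist'); print(p)
print('campos',-p['R'].T@p['t'])
import pickle; pickle.dump(p,open('w1.pkl','wb'))
cv2.imwrite('pics/w1.png',im[:,:,::-1])
E
```

```text
0.1 [-1.247  0.343  1.525 -0.     1.275 -0.146] [ 0.2376 -0.4678  0.2261] [-3.1402e+00 -2.0000e-04  4.6980e-01]
{'camera_matrix': array([[389.74873165,   0.        , 314.64583678],
       [  0.        , 389.74873165, 239.63083874],
       [  0.        ,   0.        ,   1.        ]]), 'k1': 0.00398769276490105, 'R': array([[ 4.51887692e-01, -8.92074658e-01, -5.63398774e-04],
       [-8.52476046e-01, -4.32014599e-01,  2.94360285e-01],
       [-2.62834747e-01, -1.32537506e-01, -9.55694358e-01]]), 't': array([-0.52384188, -0.03703419,  0.39043524])}
campos [ 0.30776689 -0.43155806  0.38374302]
```

View pics/w1.png

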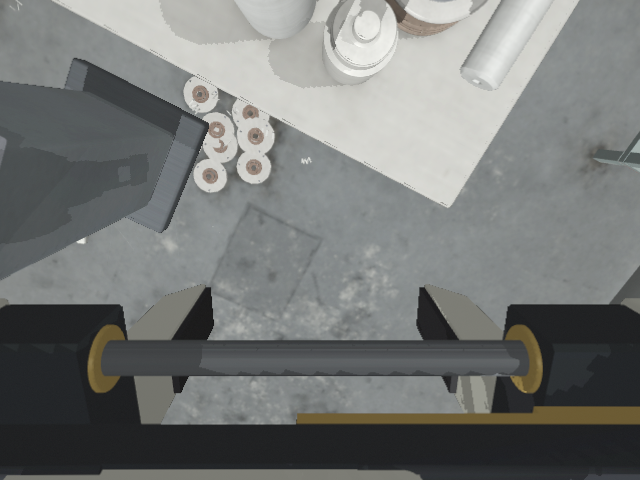

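Emit:
move_arm(deltas=[{"x": 0.05, "y": -0.037, "z": -0.03, "wx": 0, "wy": 0, "wz": -9, "hand": 1}, {"x": 0.1, "y": -0.075, "z": -0.06, "wx": 0, "wy": 0, "wz": -18, "hand": 1}, {"x": 0.15, "y": -0.112, "z": -0.09, "wx": 0, "wy": 0, "wz": -27, "hand": 1}, {"x": 0.2, "y": -0.15, "z": -0.12, "wx": 0, "wy": 0, "wz": -36, "hand": 1}, {"x": 0.25, "y": -0.187, "z": -0.134, "wx": 0, "wy": 0, "wz": -45, "hand": 1}, {"x": 0.3, "y": -0.224, "z": -0.134, "wx": 0, "wy": 0, "wz": -54, "hand": 1}, {"x": 0.35, "y": -0.262, "z": -0.134, "wx": 0, "wy": 0, "wz": -63, "hand": 1}, {"x": 0.401, "y": -0.299, "z": -0.134, "wx": 0, "wy": 0, "wz": -71.6, "hand": 1}])

```text
time: 1.15
tool_pos: [0.4479, -0.0427, 0.3607]
tool_rot: [3.141, 0.0, 1.724]
contact_force: [0.7, -1.4, 0.9]
opening: 0.0919
```

```bash
python3 - <<'E'
from h import *
s=monitor.observe(); print(s['time'],s['qpos'].round(3),s['tool_pos'].round(4),s['tool_rot'].round(4))
p=viewer.camera_params('wrist'); im=viewer.read_camera('wrist')
import pickle; pickle.dump(p,open('w1.pkl','wb'))
cv2.imwrite('pics/w2.png',im[:,:,::-1])
E
```

```text
1.15 [-0.266  0.126  1.444 -0.     1.571 -0.419] [ 0.4479 -0.0427  0.3607] [3.1411e+00 5.0000e-04 1.7243e+00]
```

View pics/w2.png

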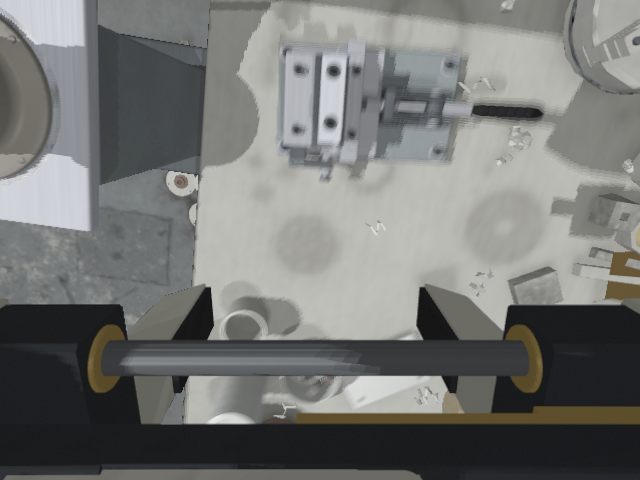

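The fixture is well in view. The bracket top is the bright strip with two holes at (334,72) and (331,123), and the black grip spans (472,108)–(541,113). The arm was still settling, so I'll retake the picture and measure by masks.

Emit:
move_arm(deltas=[{"x": 0, "y": 0, "z": 0, "wx": 0, "wy": 0, "wz": 0, "hand": 1}, {"x": 0, "y": 0, "z": 0, "wx": 0, "wy": 0, "wz": 0, "hand": 1}])

```text
time: 1.45
tool_pos: [0.4471, -0.0455, 0.3603]
tool_rot: [-3.141, 0.0, 1.718]
contact_force: [0.9, -0.6, 0.3]
opening: 0.0916
```

```bash
python3 - <<'E'
from h import *
import pickle
s=monitor.observe(); print(s['time'],s['qpos'].round(3),s['tool_pos'].round(4),s['tool_rot'].round(4))
p=viewer.camera_params('wrist'); im=viewer.read_camera('wrist')
pickle.dump(p,open('w3.pkl','wb')); bgr=im[:,:,::-1]; cv2.imwrite('pics/w3.png',bgr)
c=bgr[20:210,240:580]; g=c.mean(2)
cv2.imwrite('pics/w3c.png',cv2.resize(c,(800,447),interpolation=cv2.INTER_CUBIC))
m=cv2.morphologyEx((g<45).astype(np.uint8),cv2.MORPH_OPEN,np.ones((3,3)))
n,l,st,ce=cv2.connectedComponentsWithStats(m)
for i in range(1,n):
    if st[i,4]>60: print(st[i],ce[i]+[240,20])
E
```

```text
1.45 [-2.720e-01  1.260e-01  1.446e+00 -1.000e-03  1.571e+00 -4.190e-01] [ 0.4471 -0.0455  0.3603] [-3.1409e+00  3.0000e-04  1.7179e+00]
[232  82  72  21 919] [509.26224157 111.88465724]
```

View pics/w3c.png

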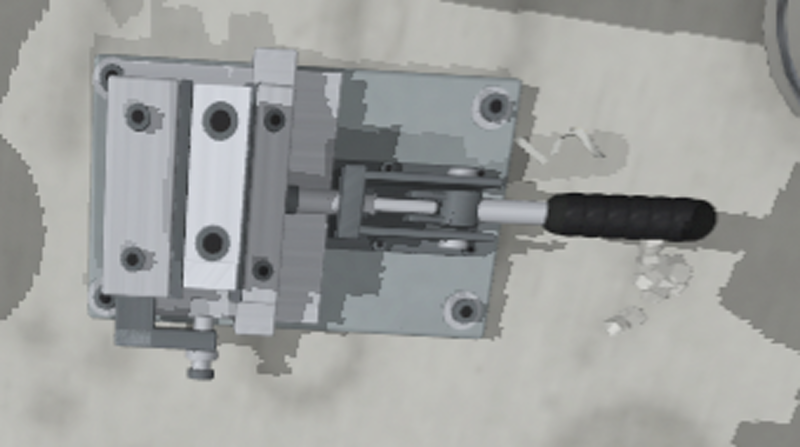

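The picture shows the bracket top strip (crop corners (195,83), (250,86), (237,290), (183,287)), the plate corners, and the stop at the lower left (205,330).

```bash
python3 - <<'E'
from h import *
import pickle
p=pickle.load(open('w3.pkl','rb'))
f=lambda u,v,z: onz('wrist',u*.425+240,v*.425+20,z,p)
B=np.array([f(*q,.094) for q in((195,83),(250,86),(237,290),(183,287))]);print(B.round(4),'centre',B.mean(0).round(4))
e=(B[2]+B[3]-B[0]-B[1])[:2];print('x axis yaw',np.arctan2(e[1],e[0]),np.linalg.norm(e)/2)
P=np.array([f(*q,.014) for q in((97,55),(520,80),(485,338),(90,318))]);print(P.round(4))
ey=(P[1]-P[0]+P[2]-P[3])[:2];ex=(P[2]-P[1]+P[3]-P[0])[:2]
print(np.arctan2(ey[1],ey[0])-np.pi/2,np.arctan2(ex[1],ex[0]),np.linalg.norm(ey)/2,np.linalg.norm(ex)/2)
ey/=np.linalg.norm(ey); print('origin',P.mean(0)[:2]-.046*ey)
G=onz('wrist',509.3,111.9,.06+.0,p);print('grip',G, 'pred')
H=[f(a,b,.094) for a,b in((220,121),(212,243))];print('holes',np.array(H).round(4))
E
```

```text
[[0.4333 0.0948 0.094 ]
 [0.4565 0.097  0.094 ]
 [0.4649 0.0137 0.094 ]
 [0.4407 0.0115 0.094 ]] centre [0.4489 0.0542 0.094 ]
x axis yaw -1.4764517238033155 0.08370533584803405
[[ 0.383   0.1118  0.014 ]
 [ 0.5939  0.1312  0.014 ]
 [ 0.6078  0.0045  0.014 ]
 [ 0.3947 -0.0161  0.014 ]]
-1.47653709142326 -1.4705328026119244 0.21291281232101006 0.1279377032308619
origin [0.44903591 0.05350951]
grip [0.64758612 0.07285722 0.06      ] pred
holes [[0.4461 0.0817 0.094 ]
 [0.4506 0.032  0.094 ]]
```

Emit:
move_arm(deltas=[{"x": 0.011, "y": 0.027, "z": 0.026, "wx": 0, "wy": 0, "wz": 10.5, "hand": 1}, {"x": 0.022, "y": 0.054, "z": 0.052, "wx": 0, "wy": 0, "wz": 21, "hand": 1}, {"x": 0.033, "y": 0.081, "z": 0.078, "wx": 0, "wy": 0, "wz": 31.5, "hand": 1}, {"x": 0.044, "y": 0.108, "z": 0.105, "wx": 0, "wy": 0, "wz": 42, "hand": 1}, {"x": 0.055, "y": 0.135, "z": 0.131, "wx": 0, "wy": 0, "wz": 52.5, "hand": 1}, {"x": 0.066, "y": 0.162, "z": 0.157, "wx": 0, "wy": 0, "wz": 63, "hand": 1}, {"x": 0.077, "y": 0.189, "z": 0.183, "wx": 0, "wy": 0, "wz": 73.5, "hand": 1}, {"x": 0.088, "y": 0.215, "z": 0.21, "wx": 0, "wy": 0, "wz": 84, "hand": 1}])

```text
time: 2.5
tool_pos: [0.648, 0.0721, 0.1497]
tool_rot: [3.141, -0.0, 0.244]
contact_force: [0.6, -0.4, -0.3]
opening: 0.0917
```

Emit:
move_arm(deltas=[{"x": 0, "y": 0, "z": 0, "wx": 0, "wy": 0, "wz": 9, "hand": 1}, {"x": 0, "y": 0, "z": 0, "wx": 0, "wy": 0, "wz": 9, "hand": 0.6}, {"x": 0, "y": 0, "z": 0, "wx": 0, "wy": 0, "wz": 9, "hand": 0.6}])

```text
time: 2.88
tool_pos: [0.6471, 0.0727, 0.151]
tool_rot: [3.141, -0.001, 0.097]
contact_force: [0.1, -0.9, -0.2]
opening: 0.0763
```

```bash
cat >> h.py <<'E'
from scipy.spatial.transform import Rotation as Ro
O=np.array([.449,.054,0]); yaw=-1.4765
F=Ro.from_euler('z',yaw).as_matrix()
def st():
    s=monitor.observe(); R=Ro.from_euler('xyz',s['tool_rot']).as_matrix(); return s,np.array(s['tool_pos']),R
def show():
    s,p,R=st(); f=F.T@(p-O); print('t',round(s['time'],2),'q',np.round(s['qpos'],2),'fix',f.round(4),'toolaxes(fix)\n',(F.T@R).round(3),'F',np.round(s['contact_force'],1),'op',round(s['opening'],4))
def need(ft,Rt=None):
    "shift in tool axes, rotvec deg, to TCP ft (fixture frame), columns Rt in fixture frame"
    s,p,R=st(); d=R.T@(O+F@np.array(ft)-p)
    w=np.zeros(3) if Rt is None else Ro.from_matrix(R.T@F@Rt).as_rotvec(degrees=True)
    return d.round(4),w.round(2)
E
python3 - <<'E'
from h import *
show(); print(need([0,.199,.041],np.array([[0,1,0],[1,0,0],[0,0,-1.]])))
E
```

```text
t 2.88 q [-0.01  0.63  1.25 -0.    1.26  1.47] fix [0.    0.199 0.151] toolaxes(fix)
 [[-0.003  1.     0.   ]
 [ 1.     0.003  0.001]
 [ 0.001  0.    -1.   ]] F [ 0.1 -0.9 -0.2] op 0.0763
(array([-1.0e-04, -0.0e+00,  1.1e-01]), array([ 0.01, -0.04,  0.17]))
```

Emit:
move_arm(deltas=[{"x": 0, "y": 0, "z": 0.04, "wx": 0, "wy": 0, "wz": 0, "hand": 0.55}, {"x": 0, "y": 0, "z": 0.08, "wx": 0, "wy": 0, "wz": 0, "hand": 0.5}, {"x": 0, "y": 0, "z": 0.108, "wx": 0, "wy": 0, "wz": 0, "hand": 0.5}, {"x": 0, "y": 0, "z": 0.108, "wx": 0, "wy": 0, "wz": 0, "hand": 0.3}, {"x": 0, "y": 0, "z": 0.108, "wx": 0, "wy": 0, "wz": 0, "hand": 0}, {"x": 0, "y": 0, "z": 0.108, "wx": 0, "wy": 0, "wz": 0, "hand": 0}, {"x": 0, "y": 0, "z": 0.108, "wx": 0, "wy": 0, "wz": 0, "hand": 0}, {"x": 0, "y": 0, "z": 0.108, "wx": 0, "wy": 0, "wz": 0, "hand": 0}], grip_force=12)

```text
time: 3.88
tool_pos: [0.6483, 0.0732, 0.0444]
tool_rot: [3.14, -0.003, 0.096]
contact_force: [0.5, -5.0, 7.3]
opening: 0.0186
```

```bash
python3 - <<'E'
from h import *
show()
# arc rows: from commanded (tilt 0, TCP at grip-19mm)
for k in range(1,15):
    th=1.33*k/14; ph=np.radians(35)*k/14
    g=lambda t:np.array([.121+.08*np.cos(.21+t),.043+.08*np.sin(.21+t)])
    d=g(th)-g(0)+.019*np.array([np.sin(ph),1-np.cos(ph)])
    print(k,'x',d[0].round(3),'z',-d[1].round(3),'wy',np.degrees(ph).round(1))
E
```

```text
t 3.88 q [-0.    0.75  1.36 -0.    1.04  1.47] fix [-0.0004  0.2002  0.0444] toolaxes(fix)
 [[-0.002  1.     0.002]
 [ 1.     0.002  0.003]
 [ 0.003  0.002 -1.   ]] F [ 0.5 -5.   7.3] op 0.0186
1 x -0.001 z -0.007 wy 2.5
2 x -0.003 z -0.015 wy 5.0
3 x -0.005 z -0.021 wy 7.5
4 x -0.008 z -0.028 wy 10.0
5 x -0.012 z -0.034 wy 12.5
6 x -0.016 z -0.04 wy 15.0
7 x -0.021 z -0.046 wy 17.5
8 x -0.027 z -0.05 wy 20.0
9 x -0.032 z -0.055 wy 22.5
10 x -0.038 z -0.058 wy 25.0
11 x -0.045 z -0.062 wy 27.5
12 x -0.051 z -0.064 wy 30.0
13 x -0.058 z -0.066 wy 32.5
14 x -0.065 z -0.067 wy 35.0
```

Emit:
move_arm(deltas=[{"x": -0.001, "y": 0, "z": -0.007, "wx": 0, "wy": 2.5, "wz": 0, "hand": 0}, {"x": -0.003, "y": 0, "z": -0.015, "wx": 0, "wy": 5, "wz": 0, "hand": 0}, {"x": -0.005, "y": 0, "z": -0.021, "wx": 0, "wy": 7.5, "wz": 0, "hand": 0}, {"x": -0.008, "y": 0, "z": -0.028, "wx": 0, "wy": 10, "wz": 0, "hand": 0}, {"x": -0.012, "y": 0, "z": -0.034, "wx": 0, "wy": 12.5, "wz": 0, "hand": 0}, {"x": -0.016, "y": 0, "z": -0.04, "wx": 0, "wy": 15, "wz": 0, "hand": 0}, {"x": -0.021, "y": 0, "z": -0.046, "wx": 0, "wy": 17.5, "wz": 0, "hand": 0}, {"x": -0.027, "y": 0, "z": -0.05, "wx": 0, "wy": 20, "wz": 0, "hand": 0}])

```text
time: 4.88
tool_pos: [0.6213, 0.0707, 0.0935]
tool_rot: [3.14, -0.354, 0.096]
contact_force: [4.7, -3.3, -2.0]
opening: 0.0183
```

Emit:
move_arm(deltas=[{"x": -0.003, "y": 0, "z": -0.0064, "wx": 0, "wy": 2.5, "wz": 0, "hand": 0}, {"x": -0.0076, "y": 0, "z": -0.0113, "wx": 0, "wy": 5, "wz": 0, "hand": 0}, {"x": -0.0128, "y": 0, "z": -0.0174, "wx": 0, "wy": 7.5, "wz": 0, "hand": 0}, {"x": -0.0178, "y": 0, "z": -0.0214, "wx": 0, "wy": 10, "wz": 0, "hand": 0}, {"x": -0.0237, "y": 0, "z": -0.0256, "wx": 0, "wy": 12.5, "wz": 0, "hand": 0}, {"x": -0.0299, "y": 0, "z": -0.029, "wx": 0, "wy": 15, "wz": 0, "hand": 0}, {"x": -0.0299, "y": 0, "z": -0.029, "wx": 0, "wy": 15, "wz": 0, "hand": 0}])

```text
time: 5.75
tool_pos: [0.5849, 0.0658, 0.1324]
tool_rot: [-3.11, -0.556, 0.098]
contact_force: [-5.5, 23.5, -6.4]
opening: 0.0207
```

```bash
python3 - <<'E'
from h import *
show()
a=viewer.read_camera('side')[:,:,::-1]; cv2.imwrite('pics/s2.png',cv2.resize(a[120:270,230:430],(800,600)))
E
```

```text
t 5.75 q [-0.09  0.35  1.99  0.47  0.29  0.96] fix [0.001  0.1364 0.1324] toolaxes(fix)
 [[-0.003  0.999 -0.034]
 [ 0.849  0.02   0.527]
 [ 0.528 -0.027 -0.849]] F [-5.5 23.5 -6.4] op 0.0207
```

View pics/s2.png

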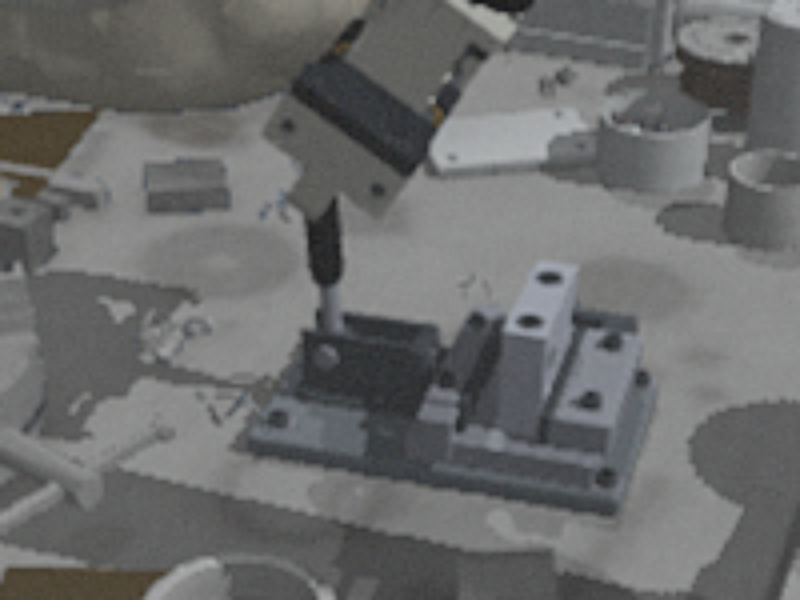

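The handle is upright, the jaw is open and the bracket is still seated. Next I release the handle and lift off.

Emit:
move_arm(deltas=[{"x": 0, "y": 0, "z": 0, "wx": 0, "wy": 0, "wz": 0, "hand": 0.55}, {"x": 0, "y": 0, "z": 0, "wx": 0, "wy": 0, "wz": 0, "hand": 0.55}, {"x": 0, "y": 0, "z": 0, "wx": 0, "wy": 0, "wz": 0, "hand": 0.55}, {"x": 0.005, "y": 0, "z": -0.03, "wx": 0, "wy": -3, "wz": 0, "hand": 0.55}, {"x": 0.02, "y": 0, "z": -0.06, "wx": 0, "wy": -10, "wz": 0, "hand": 0.55}, {"x": 0.035, "y": 0, "z": -0.085, "wx": 0, "wy": -18, "wz": 0, "hand": 0.55}, {"x": 0.045, "y": 0, "z": -0.11, "wx": 0, "wy": -25, "wz": 0, "hand": 0.55}, {"x": 0.055, "y": 0, "z": -0.13, "wx": 0, "wy": -32, "wz": 0, "hand": 0.55}])

```text
time: 6.8
tool_pos: [0.5677, 0.0553, 0.2775]
tool_rot: [-3.123, -0.01, 0.108]
contact_force: [0.6, 0.6, -0.8]
opening: 0.0505
```

```bash
python3 - <<'E'
from h import *
show()
a=np.radians(50); s,c=np.sin(a),np.cos(a)
Rt=np.array([[-c,0,-s],[0,1,0],[s,0,-c]])
print(need([.0954,.001,.142],Rt)); print('to down yaw',need([.095,.001,.25],np.array([[-1,0,0],[0,1,0],[0,0,-1.]])))
E
```

```text
t 6.8 q [-0.05  0.39  1.31  0.02  1.43  1.41] fix [0.0099 0.1183 0.2775] toolaxes(fix)
 [[-0.014  1.    -0.019]
 [ 1.     0.014  0.01 ]
 [ 0.01  -0.019 -1.   ]] F [ 0.6  0.6 -0.8] op 0.0505
(array([-0.1198,  0.0864,  0.1328]), array([ 38.26,  37.99, -83.02]))
to down yaw (array([-0.1187,  0.084 ,  0.0248]), array([ -0.4 ,  -1.27, -89.2 ]))
```

Emit:
move_arm(deltas=[{"x": -0.015, "y": 0.01, "z": 0.003, "wx": 0, "wy": 0, "wz": -10.5, "hand": 0.6}, {"x": -0.03, "y": 0.021, "z": 0.006, "wx": 0, "wy": 0, "wz": -21, "hand": 0.6}, {"x": -0.045, "y": 0.031, "z": 0.01, "wx": 0, "wy": 0, "wz": -31.5, "hand": 0.6}, {"x": -0.06, "y": 0.042, "z": 0.013, "wx": 0, "wy": 0, "wz": -42, "hand": 0.6}, {"x": -0.075, "y": 0.052, "z": 0.016, "wx": 0, "wy": 0, "wz": -52.5, "hand": 0.6}, {"x": -0.09, "y": 0.063, "z": 0.02, "wx": 0, "wy": 0, "wz": -63, "hand": 0.6}, {"x": -0.105, "y": 0.074, "z": 0.023, "wx": 0, "wy": 0, "wz": -73.5, "hand": 0.6}, {"x": -0.119, "y": 0.084, "z": 0.025, "wx": 0, "wy": -1, "wz": -84, "hand": 0.6}])

```text
time: 7.8
tool_pos: [0.4581, -0.041, 0.2476]
tool_rot: [-3.14, -0.008, 1.58]
contact_force: [-0.1, 0.6, -0.4]
opening: 0.0549
```

```bash
python3 - <<'E'
from h import *
show()
a=np.radians(50); s,c=np.sin(a),np.cos(a)
Rt=np.array([[-c,0,-s],[0,1,0],[s,0,-c]])
print(need([.0954,.001,.142],Rt))
E
```

```text
t 7.8 q [-0.26  0.21  1.65  0.01  1.29 -0.27] fix [9.550e-02 2.000e-04 2.476e-01] toolaxes(fix)
 [[-0.996  0.085 -0.008]
 [ 0.085  0.996 -0.   ]
 [ 0.008 -0.001 -1.   ]] F [-0.1  0.6 -0.4] op 0.0549
(array([-0.0007,  0.001 ,  0.1056]), array([ 2.08, 49.51, -4.58]))
```

Emit:
move_arm(deltas=[{"x": 0, "y": 0, "z": 0.02, "wx": 0.4, "wy": 9.5, "wz": -1, "hand": 0.6}, {"x": 0, "y": 0, "z": 0.04, "wx": 0.8, "wy": 19, "wz": -2, "hand": 0.6}, {"x": 0, "y": 0, "z": 0.06, "wx": 1.2, "wy": 28.5, "wz": -3, "hand": 0.6}, {"x": 0, "y": 0.001, "z": 0.08, "wx": 1.6, "wy": 38, "wz": -4, "hand": 0.6}, {"x": 0, "y": 0.001, "z": 0.1, "wx": 2, "wy": 46, "wz": -4.6, "hand": 0.6}, {"x": -0.001, "y": 0.001, "z": 0.106, "wx": 2.1, "wy": 49.5, "wz": -4.6, "hand": 0.6}, {"x": -0.001, "y": 0.001, "z": 0.106, "wx": 2.1, "wy": 49.5, "wz": -4.6, "hand": 0.6}])

```text
time: 8.68
tool_pos: [0.4592, -0.0413, 0.1402]
tool_rot: [-3.137, -0.874, 1.655]
contact_force: [-0.5, -0.2, 0.2]
opening: 0.0554
```

```bash
python3 - <<'E'
from h import *
show()
a=np.radians(50); s,c=np.sin(a),np.cos(a)
Rt=np.array([[-c,0,-s],[0,1,0],[s,0,-c]])
print(need([.0034,.001,.0648],Rt))
E
```

```text
t 8.68 q [-0.67  0.63  1.66  0.59  1.54 -0.99] fix [0.0958 0.0012 0.1402] toolaxes(fix)
 [[-0.642  0.007 -0.767]
 [ 0.006  1.     0.003]
 [ 0.767 -0.003 -0.642]] F [-0.5 -0.2  0.2] op 0.0554
(array([ 0.0015, -0.0006,  0.1193]), array([ 0.19, -0.06, -0.37]))
```

Emit:
move_arm(deltas=[{"x": 0.0, "y": 0, "z": 0.04, "wx": 0, "wy": 0, "wz": 0, "hand": 0.6}, {"x": 0.001, "y": 0, "z": 0.08, "wx": 0.2, "wy": 0, "wz": -0.4, "hand": 0.6}, {"x": 0.0015, "y": -0.0005, "z": 0.11, "wx": 0.2, "wy": 0, "wz": -0.4, "hand": 0.6}, {"x": 0.0015, "y": -0.0005, "z": 0.119, "wx": 0.2, "wy": 0, "wz": -0.4, "hand": 0.5}, {"x": 0.0015, "y": -0.0005, "z": 0.119, "wx": 0.2, "wy": 0, "wz": -0.4, "hand": 0.35}, {"x": 0.0015, "y": -0.0005, "z": 0.119, "wx": 0.2, "wy": 0, "wz": -0.4, "hand": 0.2}, {"x": 0.0015, "y": -0.0005, "z": 0.119, "wx": 0.2, "wy": 0, "wz": -0.4, "hand": 0}, {"x": 0.0015, "y": -0.0005, "z": 0.119, "wx": 0.2, "wy": 0, "wz": -0.4, "hand": 0}], grip_force=45)

```text
time: 9.68
tool_pos: [0.4509, 0.0506, 0.0665]
tool_rot: [3.137, -0.872, 1.671]
contact_force: [-0.9, -4.3, 5.5]
opening: 0.0237
```

```bash
python3 - <<'E'
from h import *
show()
E
```

```text
t 9.68 q [-0.54  0.7   1.83  0.7   1.3  -1.07] fix [0.0036 0.0016 0.0665] toolaxes(fix)
 [[-0.643 -0.002 -0.766]
 [-0.004  1.     0.001]
 [ 0.766  0.003 -0.643]] F [-0.9 -4.3  5.5] op 0.0237
```

Emit:
move_arm(deltas=[{"x": 0.012, "y": 0, "z": -0.01, "wx": 0, "wy": 0, "wz": 0, "hand": 0}, {"x": 0.035, "y": 0.001, "z": -0.029, "wx": 0, "wy": 0, "wz": 0, "hand": 0}, {"x": 0.065, "y": 0.002, "z": -0.054, "wx": 0, "wy": 0, "wz": 0, "hand": 0}, {"x": 0.095, "y": 0.003, "z": -0.08, "wx": 0, "wy": 0, "wz": 0, "hand": 0}, {"x": 0.115, "y": 0.003, "z": -0.096, "wx": 0, "wy": 0, "wz": 0, "hand": 0}, {"x": 0.115, "y": 0.003, "z": -0.096, "wx": 0, "wy": 0, "wz": 0, "hand": 0}])

```text
time: 10.42
tool_pos: [0.4534, 0.0518, 0.2171]
tool_rot: [3.134, -0.87, 1.674]
contact_force: [-0.5, -0.5, -4.8]
opening: 0.024
```

Emit:
move_arm(deltas=[{"x": 0, "y": 0, "z": 0, "wx": 0, "wy": -8, "wz": 0, "hand": 0}, {"x": 0, "y": 0, "z": 0, "wx": 0, "wy": -18, "wz": 0, "hand": 0}, {"x": 0, "y": 0, "z": 0, "wx": 0, "wy": -28, "wz": 0, "hand": 0}, {"x": 0, "y": 0, "z": 0, "wx": 0, "wy": -38, "wz": 0, "hand": 0}, {"x": 0, "y": 0, "z": 0, "wx": 0, "wy": -48, "wz": 0, "hand": 0}, {"x": 0, "y": 0, "z": 0, "wx": 0, "wy": -58, "wz": 0, "hand": 0}, {"x": 0, "y": 0, "z": 0, "wx": 0, "wy": -68, "wz": 0, "hand": 0}, {"x": 0, "y": 0, "z": 0, "wx": 0, "wy": -78, "wz": 0, "hand": 0}])

```text
time: 11.42
tool_pos: [0.4523, 0.0523, 0.2149]
tool_rot: [3.141, 0.494, 1.668]
contact_force: [-0.7, 0.3, -4.1]
opening: 0.0235
```

```bash
python3 - <<'E'
from h import *
show()
a=np.radians(50); s,c=np.sin(a),np.cos(a)
Rt=np.array([[-s,0,c],[0,1,0],[-c,0,-s]])
print(need([.0195,.005,.110],Rt))
a=viewer.read_camera('side')[:,:,::-1]; cv2.imwrite('pics/s3.png',cv2.resize(a[70:270,200:440],(720,600)))
E
```

```text
t 11.43 q [ 0.27  0.31  1.72 -0.51  1.25  0.38] fix [0.002  0.0031 0.2149] toolaxes(fix)
 [[-0.881 -0.004  0.474]
 [-0.003  1.     0.002]
 [-0.474  0.001 -0.881]] F [-0.7  0.3 -4.1] op 0.0235
(array([0.0343, 0.0018, 0.1007]), array([  0.15, -11.72,   0.15]))
```

View pics/s3.png

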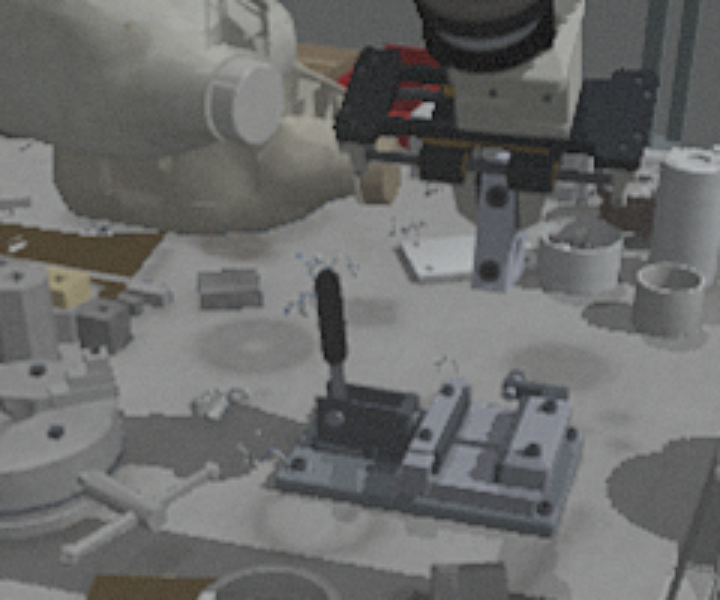

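The bracket is held with its slotted end up and drilled edge to the left, the fixture is empty with the jaw open, and the handle is upright.

Emit:
move_arm(deltas=[{"x": 0.008, "y": 0, "z": 0.02, "wx": 0, "wy": -5, "wz": 0, "hand": 0}, {"x": 0.017, "y": 0.001, "z": 0.05, "wx": 0.1, "wy": -10, "wz": 0.1, "hand": 0}, {"x": 0.026, "y": 0.002, "z": 0.08, "wx": 0.1, "wy": -11.7, "wz": 0.1, "hand": 0}, {"x": 0.034, "y": 0.002, "z": 0.1, "wx": 0.1, "wy": -11.7, "wz": 0.1, "hand": 0}, {"x": 0.034, "y": 0.002, "z": 0.1, "wx": 0.1, "wy": -11.7, "wz": 0.1, "hand": 0}, {"x": 0.034, "y": 0.002, "z": 0.1, "wx": 0.1, "wy": -11.7, "wz": 0.1, "hand": 0}])

```text
time: 12.22
tool_pos: [0.4569, 0.0353, 0.1117]
tool_rot: [3.14, 0.692, 1.664]
contact_force: [0.1, -0.8, -3.1]
opening: 0.0239
```

```bash
python3 - <<'E'
from h import *
show()
a=np.radians(50); s,c=np.sin(a),np.cos(a)
Rt=np.array([[-s,0,c],[0,1,0],[-c,0,-s]])
print(need([.0185,.005,.08],Rt))
p=viewer.camera_params('wrist');
a=viewer.read_camera('scene')[:,:,::-1]; b=viewer.read_camera('side')[:,:,::-1]
cv2.imwrite('pics/s4.png',np.hstack([cv2.resize(a[160:280,320:430],(400,436)),cv2.resize(b[110:260,270:405],(392,436))]))
E
```

```text
t 12.22 q [ 0.34  0.53  1.83 -0.76  1.12  0.71] fix [0.0193 0.0061 0.1117] toolaxes(fix)
 [[-0.77   0.     0.638]
 [ 0.001  1.     0.001]
 [-0.638  0.001 -0.77 ]] F [ 0.1 -0.8 -3.1] op 0.0239
(array([ 0.0209, -0.0011,  0.0239]), array([ 0.04, -0.35, -0.04]))
```

View pics/s4.png

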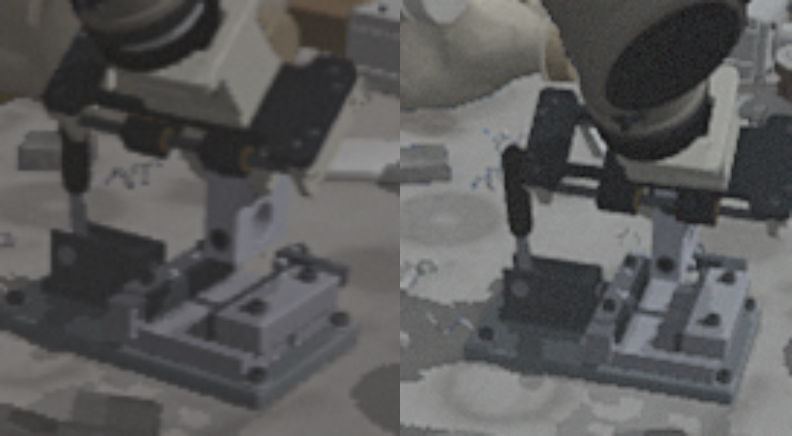

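The bracket is upright above the gap and clear of both jaws, and the gripper body clears the handle. Lowering.

Emit:
move_arm(deltas=[{"x": 0.007, "y": -0.001, "z": 0.008, "wx": 0, "wy": -0.3, "wz": 0, "hand": 0}, {"x": 0.014, "y": -0.001, "z": 0.016, "wx": 0, "wy": -0.3, "wz": 0, "hand": 0}, {"x": 0.021, "y": -0.001, "z": 0.024, "wx": 0, "wy": -0.3, "wz": 0, "hand": 0}, {"x": 0.021, "y": -0.001, "z": 0.024, "wx": 0, "wy": -0.3, "wz": 0, "hand": 0}, {"x": 0.021, "y": -0.001, "z": 0.024, "wx": 0, "wy": -0.3, "wz": 0, "hand": 0}])

```text
time: 12.95
tool_pos: [0.456, 0.0362, 0.0796]
tool_rot: [3.14, 0.698, 1.664]
contact_force: [-0.3, 0.3, -4.5]
opening: 0.024
```

```bash
python3 - <<'E'
from h import *
show()
a=np.radians(50); s,c=np.sin(a),np.cos(a)
Rt=np.array([[-s,0,c],[0,1,0],[-c,0,-s]])
print(need([.0185,.005,.0755],Rt))
E
```

```text
t 12.95 q [ 0.35  0.59  1.85 -0.79  1.07  0.78] fix [0.0184 0.0053 0.0796] toolaxes(fix)
 [[-0.766 -0.     0.643]
 [ 0.001  1.     0.001]
 [-0.643  0.001 -0.766]] F [-0.3  0.3 -4.5] op 0.024
(array([ 0.0026, -0.0003,  0.0032]), array([ 0.08, -0.  , -0.03]))
```

Emit:
move_arm(deltas=[{"x": 0.001, "y": 0, "z": 0.0015, "wx": 0, "wy": 0, "wz": 0, "hand": 0}, {"x": 0.002, "y": 0, "z": 0.0025, "wx": 0, "wy": 0, "wz": 0, "hand": 0}, {"x": 0.0026, "y": 0, "z": 0.0032, "wx": 0, "wy": 0, "wz": 0, "hand": 0}, {"x": 0.0026, "y": 0, "z": 0.0032, "wx": 0, "wy": 0, "wz": 0, "hand": 0}, {"x": 0.0026, "y": 0, "z": 0.0032, "wx": 0, "wy": 0, "wz": 0, "hand": 0}])

```text
time: 13.58
tool_pos: [0.456, 0.0362, 0.0761]
tool_rot: [3.139, 0.698, 1.664]
contact_force: [-2.5, 2.9, 6.3]
opening: 0.0239
```

Emit:
move_arm(deltas=[{"x": 0.0006, "y": 0, "z": 0.0008, "wx": 0, "wy": 0, "wz": 0, "hand": 0}, {"x": 0.0006, "y": 0, "z": 0.0008, "wx": 0, "wy": 0, "wz": 0, "hand": 0}, {"x": 0.0006, "y": 0, "z": 0.0008, "wx": 0, "wy": 0, "wz": 0, "hand": 0}])

```text
time: 13.95
tool_pos: [0.456, 0.0362, 0.076]
tool_rot: [3.138, 0.699, 1.663]
contact_force: [-5.2, 6.4, 14.3]
opening: 0.0238
```

Bed contact is confirmed at TCP z 76 mm, as predicted. Now I slide it towards the stop.

Emit:
move_arm(deltas=[{"x": -0.0012, "y": 0, "z": 0.0003, "wx": 0, "wy": 0, "wz": 0, "hand": 0}, {"x": -0.0019, "y": 0, "z": 0.0009, "wx": 0, "wy": 0, "wz": 0, "hand": 0}, {"x": -0.0027, "y": 0, "z": 0.0016, "wx": 0, "wy": 0, "wz": 0, "hand": 0}, {"x": -0.0027, "y": 0, "z": 0.0016, "wx": 0, "wy": 0, "wz": 0, "hand": 0}, {"x": -0.0027, "y": 0, "z": 0.0016, "wx": 0, "wy": 0, "wz": 0, "hand": 0}])

```text
time: 14.58
tool_pos: [0.457, 0.0336, 0.0761]
tool_rot: [3.136, 0.698, 1.663]
contact_force: [-2.3, 7.9, 9.3]
opening: 0.0235
```

```bash
python3 - <<'E'
from h import *
show()
E
```

```text
t 14.57 q [ 0.34  0.6   1.85 -0.8   1.06  0.79] fix [0.021  0.0061 0.0761] toolaxes(fix)
 [[-0.766 -0.001  0.642]
 [ 0.002  1.     0.004]
 [-0.642  0.004 -0.766]] F [-2.3  7.9  9.3] op 0.0235
```

Emit:
move_arm(deltas=[{"x": -0.001, "y": -0.001, "z": 0.0006, "wx": 0, "wy": 0, "wz": 0, "hand": 0}, {"x": -0.002, "y": -0.001, "z": 0.0014, "wx": 0, "wy": 0, "wz": 0, "hand": 0}, {"x": -0.002, "y": -0.001, "z": 0.0014, "wx": 0, "wy": 0, "wz": 0, "hand": 0}, {"x": -0.002, "y": -0.001, "z": 0.0014, "wx": 0, "wy": 0, "wz": 0, "hand": 0}])

```text
time: 15.08
tool_pos: [0.457, 0.0331, 0.0763]
tool_rot: [3.132, 0.694, 1.661]
contact_force: [-3.1, 18.7, 13.6]
opening: 0.0236
```

```bash
python3 - <<'E'
from h import *
show()
E
```

```text
t 15.07 q [ 0.34  0.59  1.86 -0.8   1.05  0.79] fix [0.0216 0.0059 0.0763] toolaxes(fix)
 [[-0.769 -0.002  0.64 ]
 [ 0.003  1.     0.007]
 [-0.64   0.007 -0.769]] F [-3.1 18.7 13.6] op 0.0236
```

Emit:
move_arm(deltas=[{"x": 0.001, "y": -0.001, "z": -0.001, "wx": 0, "wy": 0, "wz": 0, "hand": 0}, {"x": 0.001, "y": -0.002, "z": -0.001, "wx": 0, "wy": 0, "wz": 0, "hand": 0}, {"x": 0.001, "y": -0.003, "z": -0.001, "wx": 0, "wy": 0, "wz": 0, "hand": 0}, {"x": 0.001, "y": -0.004, "z": -0.001, "wx": 0, "wy": 0, "wz": 0, "hand": 0}, {"x": 0.001, "y": -0.004, "z": -0.001, "wx": 0, "wy": 0, "wz": 0, "hand": 0}])

```text
time: 15.7
tool_pos: [0.455, 0.0332, 0.0762]
tool_rot: [3.13, 0.695, 1.662]
contact_force: [6.6, 6.0, 3.1]
opening: 0.0238
```

```bash
python3 - <<'E'
from h import *
show()
E
```

```text
t 15.7 q [ 0.34  0.59  1.86 -0.8   1.05  0.79] fix [0.0213 0.004  0.0762] toolaxes(fix)
 [[-0.768 -0.005  0.641]
 [ 0.002  1.     0.01 ]
 [-0.641  0.009 -0.768]] F [6.6 6.  3.1] op 0.0238
```

Emit:
move_arm(deltas=[{"x": 0, "y": -0.001, "z": 0, "wx": 0, "wy": 0, "wz": 0, "hand": 0}, {"x": 0, "y": -0.002, "z": 0, "wx": 0, "wy": 0, "wz": 0, "hand": 0}, {"x": 0, "y": -0.002, "z": 0, "wx": 0, "wy": 0, "wz": 0, "hand": 0}, {"x": 0, "y": -0.002, "z": 0, "wx": 0, "wy": 0, "wz": 0, "hand": 0}])

```text
time: 16.2
tool_pos: [0.4531, 0.033, 0.0762]
tool_rot: [3.13, 0.695, 1.662]
contact_force: [6.7, 6.2, 2.7]
opening: 0.0236
```

```bash
python3 - <<'E'
from h import *
show()
E
```

```text
t 16.2 q [ 0.34  0.59  1.87 -0.8   1.05  0.79] fix [0.0213 0.0021 0.0762] toolaxes(fix)
 [[-0.768 -0.005  0.641]
 [ 0.002  1.     0.01 ]
 [-0.641  0.009 -0.768]] F [6.7 6.2 2.7] op 0.0236
```

Emit:
move_arm(deltas=[{"x": 0, "y": -0.001, "z": 0, "wx": 0, "wy": 0, "wz": 0, "hand": 0}, {"x": 0, "y": -0.002, "z": 0, "wx": 0, "wy": 0, "wz": 0, "hand": 0}, {"x": 0, "y": -0.002, "z": 0, "wx": 0, "wy": 0, "wz": 0, "hand": 0}, {"x": 0, "y": -0.002, "z": 0, "wx": 0, "wy": 0, "wz": 0, "hand": 0}])

```text
time: 16.7
tool_pos: [0.4511, 0.0328, 0.0762]
tool_rot: [3.129, 0.695, 1.662]
contact_force: [5.8, 6.7, 3.5]
opening: 0.024
```

```bash
python3 - <<'E'
from h import *
show()
E
```

```text
t 16.7 q [ 0.35  0.59  1.87 -0.8   1.04  0.8 ] fix [0.0213 0.0001 0.0762] toolaxes(fix)
 [[-0.768 -0.005  0.641]
 [ 0.002  1.     0.01 ]
 [-0.641  0.009 -0.768]] F [5.8 6.7 3.5] op 0.024
```

Emit:
move_arm(deltas=[{"x": 0, "y": -0.001, "z": 0, "wx": 0, "wy": 0, "wz": 0, "hand": 0}, {"x": 0, "y": -0.001, "z": 0, "wx": 0, "wy": 0, "wz": 0, "hand": 0.4}, {"x": 0, "y": -0.001, "z": 0, "wx": 0, "wy": 0, "wz": 0, "hand": 0.5}, {"x": 0, "y": -0.001, "z": 0, "wx": 0, "wy": 0, "wz": 0, "hand": 0.5}, {"x": 0, "y": 0, "z": -0.015, "wx": 0, "wy": 0, "wz": 0, "hand": 0.5}, {"x": 0, "y": 0, "z": -0.05, "wx": 0, "wy": 0, "wz": 0, "hand": 0.5}, {"x": 0, "y": 0, "z": -0.1, "wx": 0, "wy": 0, "wz": 0, "hand": 0.5}, {"x": 0, "y": 0, "z": -0.15, "wx": 0, "wy": 0, "wz": 0, "hand": 0.5}])

```text
time: 17.7
tool_pos: [0.4375, 0.1285, 0.1921]
tool_rot: [3.14, 0.697, 1.665]
contact_force: [0.6, 0.2, 0.1]
opening: 0.0458
```

```bash
python3 - <<'E'
from h import *
show()
a=viewer.read_camera('scene')[:,:,::-1]; b=viewer.read_camera('side')[:,:,::-1]
cv2.imwrite('pics/s5.png',np.hstack([cv2.resize(a[160:280,320:430],(400,436)),cv2.resize(b[110:260,270:405],(392,436))]))
# orientation for handle with tool x=ey,y=ex, down
print(need([0,.121,.26],np.array([[0,1,0],[1,0,0],[0,0,-1.]])))
E
```

```text
t 17.7 q [ 0.53  0.47  1.65 -0.63  1.4   0.67] fix [-0.0752 -0.0045  0.1921] toolaxes(fix)
 [[-0.767 -0.001  0.642]
 [ 0.     1.     0.001]
 [-0.642  0.001 -0.767]] F [0.6 0.2 0.1] op 0.0458
(array([-1.011e-01,  1.235e-01,  1.000e-04]), array([31.56, 30.65, 86.06]))
```

View pics/s5.png

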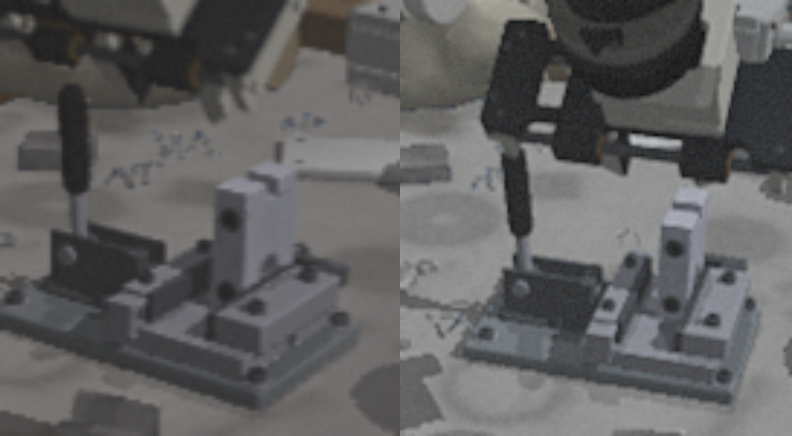

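The bracket stands upright on the bed, slotted end up with its drilled edge to the left, against the stop and near the fixed jaw. Next I press the handle with closed fingers.

```bash
python3 - <<'E'
from h import *
print(need([0,.088,.25],np.array([[0,1,0],[1,0,0],[0,0,-1.]])))
E
```

```text
(array([-0.0948,  0.0904,  0.0074]), array([31.56, 30.65, 86.06]))
```

Emit:
move_arm(deltas=[{"x": -0.012, "y": 0.011, "z": -0.01, "wx": 3.3, "wy": 3.2, "wz": 9, "hand": 0.3}, {"x": -0.024, "y": 0.022, "z": -0.015, "wx": 6.6, "wy": 6.4, "wz": 18, "hand": 0}, {"x": -0.036, "y": 0.034, "z": -0.01, "wx": 9.9, "wy": 9.6, "wz": 27, "hand": 0}, {"x": -0.048, "y": 0.046, "z": -0.005, "wx": 13.2, "wy": 12.8, "wz": 36, "hand": 0}, {"x": -0.06, "y": 0.057, "z": 0, "wx": 16.5, "wy": 16, "wz": 45, "hand": 0}, {"x": -0.072, "y": 0.068, "z": 0.003, "wx": 19.8, "wy": 19.2, "wz": 54, "hand": 0}, {"x": -0.084, "y": 0.08, "z": 0.006, "wx": 23.1, "wy": 22.4, "wz": 63, "hand": 0}, {"x": -0.095, "y": 0.09, "z": 0.007, "wx": 26.4, "wy": 25.6, "wz": 72, "hand": 0}])

```text
time: 18.8
tool_pos: [0.5349, 0.0581, 0.2459]
tool_rot: [3.062, 0.105, 0.327]
contact_force: [0.2, -0.0, 0.7]
opening: 0.0004
```

```bash
python3 - <<'E'
from h import *
show();print(need([0,.088,.25],np.array([[0,1,0],[1,0,0],[0,0,-1.]])))
E
```

```text
t 18.8 q [ 0.03  0.41  1.38 -0.11  1.43  1.29] fix [0.004  0.0859 0.2459] toolaxes(fix)
 [[-0.23   0.968  0.101]
 [ 0.968  0.238 -0.084]
 [-0.105  0.079 -0.991]] F [ 0.2 -0.   0.7] op 0.0004
(array([ 0.0025, -0.0031, -0.0046]), array([ 5.22,  5.48, 13.57]))
```

Emit:
move_arm(deltas=[{"x": 0.001, "y": -0.001, "z": -0.002, "wx": 3, "wy": 3, "wz": 7, "hand": 0}, {"x": 0.0025, "y": -0.003, "z": -0.0046, "wx": 5.2, "wy": 5.5, "wz": 13.6, "hand": 0}, {"x": 0.0025, "y": -0.003, "z": -0.0046, "wx": 5.2, "wy": 5.5, "wz": 13.6, "hand": 0}, {"x": 0.0025, "y": -0.003, "z": -0.0046, "wx": 5.2, "wy": 5.5, "wz": 13.6, "hand": 0}])

```text
time: 19.3
tool_pos: [0.5363, 0.0628, 0.2499]
tool_rot: [3.138, 0.001, 0.102]
contact_force: [-0.5, -0.4, -0.2]
opening: 0.0006
```

```bash
python3 - <<'E'
from h import *
show();print(need([0,.088,.133],np.array([[0,1,0],[1,0,0],[0,0,-1.]])))
for k in range(0,17):
    ps=1.56+(0.19-1.56)*k/16
    y=.121+.09*np.cos(ps)-.01*np.sin(ps)-.0095; z=.043+.09*np.sin(ps)+.01*np.cos(ps)
    print(k,'x',round(y-.088,3),'z',round(.133-z,3))
E
```

```text
t 19.3 q [-0.02  0.35  1.44 -0.    1.35  1.45] fix [-0.0006  0.0877  0.2499] toolaxes(fix)
 [[-0.007  1.     0.003]
 [ 1.     0.007 -0.001]
 [-0.001  0.003 -1.   ]] F [-0.5 -0.4 -0.2] op 0.0006
(array([0.0004, 0.0002, 0.1169]), array([0.18, 0.08, 0.43]))
0 x 0.014 z -0.0
1 x 0.022 z -0.001
2 x 0.03 z -0.0
3 x 0.038 z 0.001
4 x 0.045 z 0.002
5 x 0.053 z 0.004
6 x 0.06 z 0.007
7 x 0.067 z 0.011
8 x 0.074 z 0.015
9 x 0.08 z 0.019
10 x 0.086 z 0.024
11 x 0.091 z 0.03
12 x 0.096 z 0.036
13 x 0.1 z 0.042
14 x 0.104 z 0.049
15 x 0.107 z 0.056
16 x 0.11 z 0.063
```

Emit:
move_arm(deltas=[{"x": 0, "y": 0, "z": 0.04, "wx": 0, "wy": 0, "wz": 0.4, "hand": 0}, {"x": 0, "y": 0, "z": 0.08, "wx": 0, "wy": 0, "wz": 0.4, "hand": 0}, {"x": 0, "y": 0, "z": 0.117, "wx": 0, "wy": 0, "wz": 0.4, "hand": 0}, {"x": 0.007, "y": 0, "z": 0.117, "wx": 0, "wy": 0, "wz": 0.4, "hand": 0}, {"x": 0.014, "y": 0, "z": 0.117, "wx": 0, "wy": 0, "wz": 0.4, "hand": 0}, {"x": 0.022, "y": 0, "z": 0.117, "wx": 0, "wy": 0, "wz": 0.4, "hand": 0}, {"x": 0.03, "y": 0, "z": 0.117, "wx": 0, "wy": 0, "wz": 0.4, "hand": 0}, {"x": 0.038, "y": 0, "z": 0.118, "wx": 0, "wy": 0, "wz": 0.4, "hand": 0}])

```text
time: 20.3
tool_pos: [0.5752, 0.0662, 0.133]
tool_rot: [3.139, -0.001, 0.092]
contact_force: [-1.4, 0.0, 3.2]
opening: 0.0006
```

Emit:
move_arm(deltas=[{"x": 0.007, "y": 0, "z": 0.001, "wx": 0, "wy": 0, "wz": 0, "hand": 0}, {"x": 0.015, "y": 0, "z": 0.003, "wx": 0, "wy": 0, "wz": 0, "hand": 0}, {"x": 0.022, "y": 0, "z": 0.006, "wx": 0, "wy": 0, "wz": 0, "hand": 0}, {"x": 0.029, "y": 0, "z": 0.01, "wx": 0, "wy": 0, "wz": 0, "hand": 0}, {"x": 0.036, "y": 0, "z": 0.014, "wx": 0, "wy": 0, "wz": 0, "hand": 0}, {"x": 0.042, "y": 0, "z": 0.018, "wx": 0, "wy": 0, "wz": 0, "hand": 0}, {"x": 0.048, "y": 0, "z": 0.023, "wx": 0, "wy": 0, "wz": 0, "hand": 0}, {"x": 0.053, "y": 0, "z": 0.029, "wx": 0, "wy": 0, "wz": 0, "hand": 0}])

```text
time: 21.3
tool_pos: [0.6276, 0.0711, 0.1028]
tool_rot: [3.139, -0.0, 0.092]
contact_force: [-1.1, -0.8, 3.0]
opening: 0.0004
```

```bash
python3 - <<'E'
from h import *
show()
E
```

```text
t 21.3 q [-0.01  0.65  1.37 -0.    1.12  1.47] fix [-0.0002  0.1795  0.1028] toolaxes(fix)
 [[ 0.002  1.     0.003]
 [ 1.    -0.002  0.   ]
 [ 0.     0.003 -1.   ]] F [-1.1 -0.8  3. ] op 0.0004
```

Emit:
move_arm(deltas=[{"x": 0.005, "y": 0, "z": 0.006, "wx": 0, "wy": 0, "wz": 0, "hand": 0}, {"x": 0.009, "y": 0, "z": 0.012, "wx": 0, "wy": 0, "wz": 0, "hand": 0}, {"x": 0.013, "y": 0, "z": 0.019, "wx": 0, "wy": 0, "wz": 0, "hand": 0}, {"x": 0.016, "y": 0, "z": 0.026, "wx": 0, "wy": 0, "wz": 0, "hand": 0}, {"x": 0.017, "y": 0, "z": 0.029, "wx": 0, "wy": 0, "wz": 0, "hand": 0}, {"x": 0.018, "y": 0, "z": 0.032, "wx": 0, "wy": 0, "wz": 0, "hand": 0}, {"x": 0.018, "y": 0, "z": 0.032, "wx": 0, "wy": 0, "wz": 0, "hand": 0}])

```text
time: 22.18
tool_pos: [0.6448, 0.0726, 0.0708]
tool_rot: [3.139, 0.001, 0.092]
contact_force: [-0.2, -0.3, 1.3]
opening: 0.0006
```

```bash
python3 - <<'E'
from h import *
show()
E
```

```text
t 22.18 q [-0.    0.71  1.34 -0.    1.09  1.48] fix [-0.      0.1967  0.0708] toolaxes(fix)
 [[ 0.002  1.     0.003]
 [ 1.    -0.002 -0.001]
 [-0.001  0.003 -1.   ]] F [-0.2 -0.3  1.3] op 0.0006
```

Emit:
move_arm(deltas=[{"x": 0, "y": 0, "z": 0.0015, "wx": 0, "wy": 0, "wz": 0, "hand": 0}, {"x": 0, "y": 0, "z": 0.003, "wx": 0, "wy": 0, "wz": 0, "hand": 0}, {"x": 0, "y": 0, "z": 0.003, "wx": 0, "wy": 0, "wz": 0, "hand": 0}])

```text
time: 22.55
tool_pos: [0.6451, 0.0726, 0.0699]
tool_rot: [3.139, -0.001, 0.092]
contact_force: [-4.3, -0.6, 10.4]
opening: 0.0006
```

Emit:
move_arm(deltas=[{"x": 0, "y": 0, "z": 0.002, "wx": 0, "wy": 0, "wz": 0, "hand": 0}, {"x": 0, "y": 0, "z": 0.002, "wx": 0, "wy": 0, "wz": 0, "hand": 0}])

```text
time: 22.8
tool_pos: [0.6453, 0.0726, 0.0695]
tool_rot: [3.139, -0.002, 0.093]
contact_force: [-7.9, 0.4, 19.8]
opening: 0.0004
```

Emit:
move_arm(deltas=[{"x": 0, "y": 0, "z": -0.02, "wx": 0, "wy": 0, "wz": 0, "hand": 0}, {"x": 0, "y": 0, "z": -0.07, "wx": 0, "wy": 0, "wz": 0, "hand": 0}, {"x": 0, "y": 0, "z": -0.12, "wx": 0, "wy": 0, "wz": 0, "hand": 0}, {"x": 0, "y": 0, "z": -0.16, "wx": 0, "wy": 0, "wz": 0, "hand": 0}, {"x": 0, "y": 0.04, "z": -0.18, "wx": 0, "wy": 0, "wz": 0, "hand": 0}, {"x": 0, "y": 0.08, "z": -0.2, "wx": 0, "wy": 0, "wz": 0, "hand": 0}, {"x": 0, "y": 0.12, "z": -0.22, "wx": 0, "wy": 0, "wz": 0, "hand": 0}])

```text
time: 23.68
tool_pos: [0.6558, -0.0474, 0.287]
tool_rot: [3.139, 0.001, 0.093]
contact_force: [0.2, 0.3, 0.7]
opening: 0.0006
```

```bash
python3 - <<'E'
from h import *
show()
a=viewer.read_camera('scene')[:,:,::-1]; b=viewer.read_camera('side')[:,:,::-1]
cv2.imwrite('pics/sc6.png',a);cv2.imwrite('pics/sd6.png',b)
A=cv2.resize(a[160:280,300:430],(400,369));B=cv2.resize(b[120:260,260:405],(400,386))[:369]
cv2.imwrite('pics/s6.png',np.hstack([A,B]))
for n,f in(('scene',a),('side',b)):
    o=cv2.imread(f'pics/{n}0.png'); d=cv2.absdiff(o,f).max(2); m=cv2.medianBlur(d,5)>50
    for nm,(x,y,w,h) in {'scene':{'low':(190,245,180,110)},'side':{'low':(190,255,190,145)}}[n].items(): print(n,nm,m[y:y+h,x:x+w].sum())
E
```

```text
t 23.68 q [-0.19  0.57  0.99 -0.    1.58  1.29] fix [0.1204 0.1963 0.287 ] toolaxes(fix)
 [[ 0.002  1.     0.002]
 [ 1.    -0.002 -0.001]
 [-0.001  0.002 -1.   ]] F [0.2 0.3 0.7] op 0.0006
scene low 434
side low 968
```

View pics/s6.png

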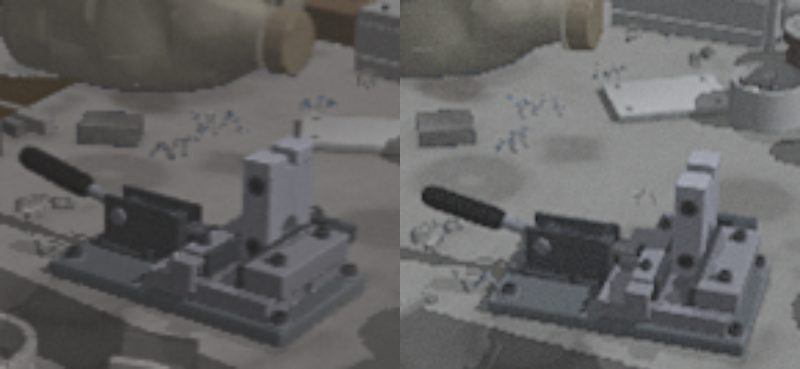

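The handle grip tip is back at about (271,190) in side, as at the start, and the bracket stands upright. I'll check the handle and bracket numerically.

```bash
python3 - <<'E'
from h import *
def dark(f,x,y,w,h):
    g=f[y:y+h,x:x+w].max(2); m=(g<45).astype(np.uint8); n,l,s,c=cv2.connectedComponentsWithStats(m); i=1+s[1:,4].argmax(); return s[i],(c[i]+[x,y]).round(1)
for n,k,box in(('scene','sc6',(300,200,35,30)),('side','sd6',(262,180,42,25))):
    o=cv2.imread(f'pics/{n}0.png'); f=cv2.imread(f'pics/{k}.png')
    print(n,'grip',dark(o,*box),dark(f,*box))
    for col,lo,hi in(('yellow',(20,120,120),(32,255,255)),('purple',(120,80,50),(150,255,255))):
        r=[]
        for im in(o,f):
            m=cv2.inRange(cv2.cvtColor(im,cv2.COLOR_BGR2HSV),lo,hi); m[:240]=0; r+=[np.round(cv2.moments(m,True)['m10']/m.astype(bool).sum(),1),np.round(cv2.moments(m,True)['m01']/m.astype(bool).sum(),1)]
        print(n,col,r)
    # predicted top corners of the bracket if correctly clamped
    P=[proj(n,O+F@np.array(q)) for q in((-.006,.012,.114),(-.006,-.012,.114),(.058,-.012,.114),(.058,.012,.114),(-.006,.012,.05),(-.006,-.012,.05))]
    x0,y0=(350,190) if n=='scene' else (340,160)
    c=cv2.resize(f[y0:y0+75,x0:x0+65],None,fx=6,fy=6,interpolation=cv2.INTER_CUBIC)
    for u,v in P: cv2.drawMarker(c,(int((u-x0+.5)*6),int((v-y0+.5)*6)),(0,0,255),cv2.MARKER_CROSS,10,1)
    cv2.imwrite(f'pics/z{n}.png',c)
a=cv2.imread('pics/zscene.png');b=cv2.imread('pics/zside.png');cv2.imwrite('pics/z.png',np.hstack([a,b]))
E
```

```text
scene grip (array([  6,   8,  23,  16, 156], dtype=int32), array([317.4, 215.2])) (array([  7,   8,  22,  16, 137], dtype=int32), array([317.3, 215.2]))
scene yellow [np.float64(283.7), np.float64(338.1), np.float64(283.7), np.float64(338.1)]
scene purple [np.float64(282.1), np.float64(302.6), np.float64(282.0), np.float64(302.6)]
side grip (array([ 6,  8, 27, 14, 76], dtype=int32), array([280. , 195.7])) (array([ 6, 10, 28, 13, 69], dtype=int32), array([281. , 196.4]))
side yellow [np.float64(336.9), np.float64(369.3), np.float64(336.9), np.float64(369.3)]
side purple [np.float64(307.4), np.float64(320.9), np.float64(307.3), np.float64(321.0)]
```

View pics/z.png

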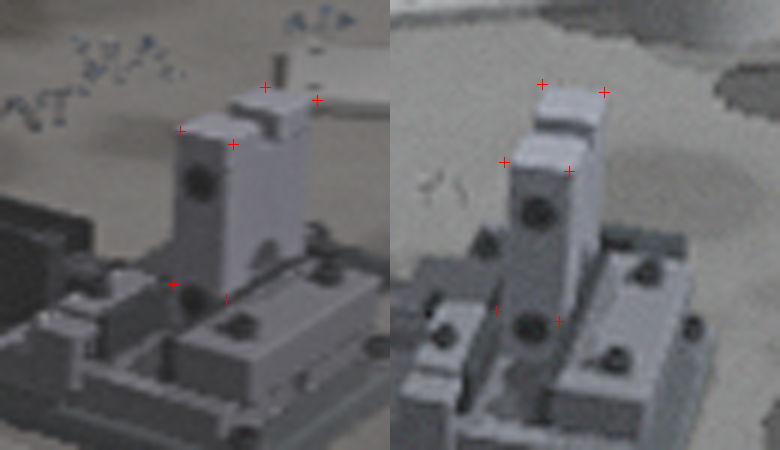

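```bash
python3 - <<'E'
from h import *
for q,m in(((-.042,.012,.094),(470,140)),((-.042,-.012,.094),(530,150)),((.042,-.012,.094),(563,57)),((.042,.012,.094),(515,52))):
    u,v=proj('side',O+F@np.array(q)); print('start meas-pred',np.round([m[0]/5+262-.5-u,m[1]/5+175-.5-v],1))
for q,m in(((-.006,.012,.114),(511,165)),((-.006,-.012,.114),(576,171)),((.058,-.012,.114),(605,94)),((.058,.012,.114),(540,90))):
    u,v=proj('side',O+F@np.array(q)); print('now meas-pred',np.round([(m[0]-390)/6+340-.5-u,m[1]/6+160-.5-v],1))
E
```

```text
start meas-pred [ 1.2 -0.1]
start meas-pred [2.2 0.3]
start meas-pred [ 0.8 -0.1]
start meas-pred [1.6 0.4]
now meas-pred [1.1 0.5]
now meas-pred [ 1.1 -0.1]
now meas-pred [0.1 0.2]
now meas-pred [-0.4  0.9]
```

```bash
python3 -c "
from h import *
show(); print(robot.hand_in())"
```

```text
t 23.77 q [-0.19  0.57  0.99 -0.    1.58  1.29] fix [0.1238 0.197  0.2886] toolaxes(fix)
 [[ 0.007  1.     0.005]
 [ 1.    -0.007  0.003]
 [ 0.003  0.005 -1.   ]] F [-0.2  0.7  0.4] op 0.0003
the job is handed in; nothing more can be done
None
```

I carried out the whole sequence and handed the job in at about 23.8 s of the 61 s allowed; no verdict was reported. I swung the handle up with the bracket still seated. I then took the bracket out, turned it 90° and stood it on its plain end, and pressed the handle down again with about 20 N.

What my last checks showed:
- **Seating:** the bracket met the bed and then the end stop where I had predicted (tool at 76 mm height and 21.5 mm along the jaws). It pushed against the stop with about 19 N.
- **Handle:** the grip is back within about 1 pixel of its starting position in both views, so I take it as fully down and clamped. I had no direct reading of the jaw force.
- **Bracket pose:** its top corners are within about 1.5 px of the expected clamped position in the side view. In the scene view the offsets by eye were up to about 1.5 px. They differ from the starting offsets by 1–2 px, about 2 mm and close to calibration accuracy, so that check can't separate a perfect fit from one a couple of millimetres off. I rely on the stop contact for that.
- **Bystanders:** the marker and brush had not moved. I did not measure the vee block and cutter disc separately. The image-difference check over that area was not zero (434 and 968 changed pixels). I took these for arm shadows and did not confirm it.
- **Robot:** it is well clear of everything, and the wrist force is near zero.

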